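Knock the last brass spacer out of its tube

TASK

The last hexagonal brass spacer is wedged at the closed end of the aluminium tube that stands mouth down on the bench. Keeping the tube mouth down, rap its rim on the white knocking-out pad until the spacer drops out onto the pad, then stand the empty tube back on the bench, mouth down, beside the pad, and put the spacer in the red bin. Leave the loupe, the red screwdriver and the amber tape roll where they are.

Things in the scene. Friction and masses are not known exactly. Their poses are not given: they have to be found in the camera images.
- tube_center (a point): Centre (half-way up) of the loose aluminium tube: 38 mm outside diameter, 31 mm bore, 120 mm tall, mouth open at the bottom, closed at the top by a 6 mm blue end; about 0.14 kg. It starts standing mouth down on the bench. Its z axis runs along the tube from mouth to closed end (up at the start). Each rap can push it up between the gripper's fingers by 2 to 7 mm.
- tube_mouth (a point): Centre of the tube's open rim, 60 mm below tube_center, same axes. Sprung fingers inside the closed end grip the spacer's last 4.5 mm by friction, about 3 times its weight. Each time the moving tube is stopped short by striking the pad, the spacer slips towards the mouth (under 1 mm for a rap at 0.1 m/s, about 2 mm at 0.15, 4 mm or more at 0.25) and stays there; after 4.5 mm in all it drops.
- spacer_center (a point): Centre of the loose brass spacer: solid hexagonal bar, 22 mm across flats, 25 mm across corners, 34 mm long, a dark dot on each end, 0.08 kg. z runs along its length; its flats face x, and x turned 60 and 120 degrees about z. It starts hidden, upright, inside the tube, against the closed end, its centre 96 mm above the mouth. On the pad it may stand on end or lie on a side.
- pad_face (a point): Centre of the upper face of the white hard plastic knocking-out pad, fixed to the bench: 160 x 160 mm square, its face 15 mm above the bench, with a grey lip 6 mm wide that stands 6 mm above the face all round. x and y run along its sides, z up.
- bin_floor (a point): Centre of the inner floor, 2 mm above the bench, of the loose red stacking bin (0.3 kg) with pictured brass pins on its floor: 110 mm long in x, 70 mm wide in y outside, walls 2 mm. The side and back (+x) walls are 52 mm high with small lips on the sides out to 38 mm from the middle, the front (-x) wall is 23 mm high. z up.
- loupe: Black eye loupe, 35 mm diameter, 32 mm tall, loose, to be left alone. Origin at the centre of its underside.
- driver_red: Red-handled screwdriver, 170 mm long, 19 mm thick, lying on the bench, loose, to be left alone. Origin at the middle of its underside.
- tape_roll_amber: Roll of amber tape, 96 mm diameter, 15 mm tall, lying flat, loose, to be left alone. Origin at the centre of its underside.
Not all that is in view belongs to the job. Of the things that look like the part that bears tube_center, take the one that is farthest to the robot's left at the start.

How it is judged:
By the outcome, as a careful person would: the job done as asked, in the order asked, and still so for the second after the job is handed in, with the robot touching nothing.
It also fails if it takes over 56 s, if anything falls off the work surface, if the arm or the gripper's body presses on something with over 40 N, if the wrist force passes 120 N, or if a joint passes its speed limit or range.

ROBOT

A 6-joint arm with a two-finger parallel gripper is mounted at the origin on a cart in front of the work surface, level with it; the furniture and walls round the work are solid. World frame = base frame: x ahead of the robot, y to its left, z up, the work surface at z = 0. Lengths are in mm, angles in degrees, forces in N, time in s.
With the tool pointing down it reaches from about 350 to 850 mm from the base axis. Payload 8.1 kg.
Tool frame: the origin (TCP) lies midway between the tips of the shut fingers; the grasp point (between the pads) lies 19 mm behind it (hold_point_z is the distance from the TCP to the grasp point, in mm); z points along the fingers, y is the direction in which the jaws open and shut (so a half turn about z gives the same grasp; the last joint's range is limited). The gripper opens to 85 mm and grips with 20 to 120 N. Pads are 22 mm wide; open, the fingers measure 114 mm over their backs; the gripper's body (76 mm by 85 mm) begins 54 mm behind the grasp point. The pads swing forward as they close: fully open they stand 13 mm farther back than shut.
Start: joints at [65.294, 7.471, 85.268, -0, 87.261, -4.893], TCP at [203.348, 564.495, 231.292] pointing down, gripper open.
Joint ranges: [-169.43, 169.43], [-51.17, 129.36], [1.28, 143.12], [-76.62, 256.62], [0, 156.53], [-152.29, 152.29]. Speed limits (degrees/s): [136.94, 136.94, 159.86, 180, 180, 180].

INTERFACE

Orientations are given as [roll, pitch, yaw] about the fixed x, y, z axes, in that order (R = Rz(yaw) Ry(pitch) Rx(roll)).
In Python, from bench import sense, snapshot, camera_params, hand_in, hold_point_z gives the robot as it stands.
- The arm moves only by the tool servo_tool, never from a script. Its argument "motion" is a list of rows, each a list of 7 numbers: the finger opening in mm, from 0 to 85.4, then the shift along the tool's x, y, z in mm, then the turn, a rotation vector about the tool's x, y, z in rad. A call has 1 to 10 rows; each row shifts and turns the pose as measured when the row begins, along the tool's axes as they then stand; what a row does not reach is not made up. A row lasts 1/10 s, in which the tool goes at most 50 mm and 8.59 degrees, less where a joint would pass 70% of its speed; a pose out of reach is approached as far as the arm can. A call with a gripper value outside its range is refused whole. The fingers move at their own pace and stop on an object; "force" is the grip in N (left out, the last holds). Time passes only in rows, so rows that do not move let the fingers close. It gives the time, the measured TCP pose, the force and the opening at its end, in the units of the state.
- sense(): the state, without advancing time (a new reading comes with each control period).
- snapshot(name): name is "scene" or "top" or "wrist"; returns the picture (420x560x3 uint8, blue, green, red); there is no depth.
- camera_params(name): a dict with "fx", "fy", "cx", "cy" (pixels), "R" (3x3) and "t" (3): a world point X has camera coordinates R X + t; the wrist camera has in their place "tool_from_camera" (4x4, takes a point from camera to tool coordinates, whose origin is the TCP and whose axes are the flange's). Camera axes: x right, y down, z forward; pixel columns grow to the right and rows downward; lengths in mm; the calibration is good to about 2 mm. A picture is of the moment at which its call begins: read the wrist's pose just before it. camera_params takes no time and is no camera call.
- hand_in(): hands the job in, once; it reports no verdict.
The state is a dict: "time": time; "joint_pos": joint angles; "qd": joint speeds; "joint_efforts": joint torques, N m; "tool_pos": TCP position; "tcp_rot": TCP orientation; "ft_force": force on the tool from outside, world axes, zero at the start; "wrist_torque": the same for the moment, N m; "finger_gap": finger opening in mm.
Only numpy, scipy, OpenCV 4.12 (cv2) and the standard library are available. Lean on these libraries where they do the work, as an engineer would, in place of code of your own. Each camera call takes 0.05 s, during which the arm holds its last target. There are 200 camera calls.

## Working session

There is one attempt and no reset: what is moved stays moved. The work goes in short steps, Python scripts to look and compute and a tool call to move; the robot and the scene stay as the last step left them, time stands still between calls to the robot, and variables do not carry over. Pictures are saved under pics/ and viewed, about 8 in all and at most 12, crops included, and the job is handed in when it is done.

Besides the shell and the picture viewer there is one more tool, called after "Call:" as a command line: name --pt "numbers of a row" for each row, then --argument value for the rest. servo_tool: Moves the arm, as the interface text tells. Its arguments: {"type":"object","properties":{"motion":{"type":"array"},"force":{"type":"number"}},"required":["motion"]}

```bash
mkdir -p pics; python3 - <<'E'
from bench import *
import cv2,json
for n in("scene","top"):
    cv2.imwrite(f"pics/{n}0.png",snapshot(n))
    p=camera_params(n);print(n,p)
print(camera_params("wrist"));print(sense(),hold_point_z)
E
```

```text
scene {'fx': 499.5837711784946, 'fy': 499.5837711784946, 'cx': 279.572506454182, 'cy': 205.62171884943166, 'R': array([[ 0.89626122, -0.44335189,  0.01244699],
       [-0.22770202, -0.48403315, -0.84490455],
       [ 0.38061478,  0.75442098, -0.53477226]]), 't': array([-396.73965932,  326.96873484,  699.17272726])}
top {'fx': 425.3314947900831, 'fy': 425.3314947900831, 'cx': 280.6590635649436, 'cy': 216.58782824543604, 'R': array([[ 0.00718941, -0.99942455,  0.03314949],
       [-0.98316587, -0.01311722, -0.18224381],
       [ 0.18257377, -0.03128122, -0.98269441]]), 't': array([231.43647152, 564.19555784, 975.33825457])}
{'fx': 311.41200733020577, 'fy': 311.41200733020577, 'cx': 281.25440127417545, 'cy': 207.54062803391787, 'tool_from_camera': array([[-4.38918279e-04, -9.46179560e-01, -3.23641851e-01,
         8.18260778e+01],
       [ 9.99999869e-01, -5.01131795e-04,  1.08893332e-04,
        -9.46202795e-01],
       [-2.65219866e-04, -3.23641760e-01,  9.46179656e-01,
        -1.42342768e+02],
       [ 0.00000000e+00,  0.00000000e+00,  0.00000000e+00,
         1.00000000e+00]])}
{'time': 0.1, 'joint_pos': array([ 6.52935605e+01,  7.51103829e+00,  8.53240687e+01,  1.14692302e-03,
        8.72628545e+01, -4.89433565e+00]), 'qd': array([-0.05954661, -0.05345335, -0.16599623, -0.00813526, -0.01989135,
       -0.01880356]), 'joint_efforts': array([ 1.68716055e-03, -5.70947599e+01, -5.01943409e+01, -1.19499759e-04,
        8.10132769e-03,  3.22888877e-05]), 'tool_pos': array([203.13306915, 564.02677235, 230.33680205]), 'tcp_rot': array([-1.79902493e+02, -9.49925268e-03,  1.60187832e+02]), 'ft_force': array([-0.1332888 ,  0.58764812,  0.81175901]), 'wrist_torque': array([0.02394401, 0.00034737, 0.03631643]), 'finger_gap': 85.25677783898726} 18.700000000000003
```

View pics/scene0.png

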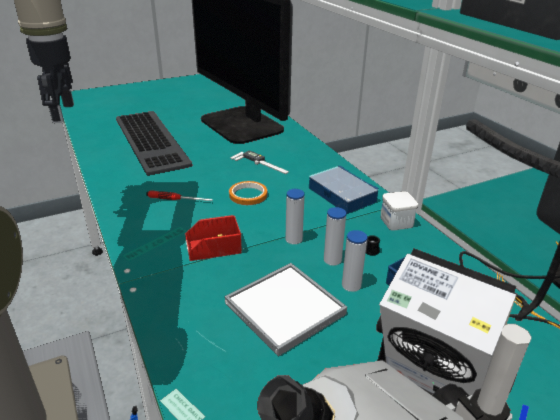

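View pics/top0.png

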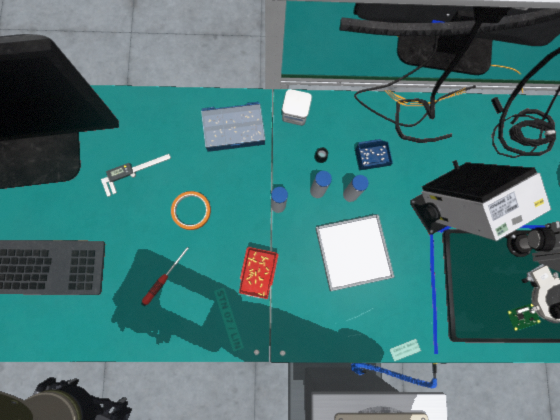

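The scene view shows three tubes with blue caps at (296,193), (336,213) and (356,237), the red bin at (215,238), the pad at (287,305), the loupe at (373,245), the tape at (249,192) and the driver at (175,196). The top view shows the same things: caps at (279,190), (321,177) and (357,181), pad (355,252), bin (258,271). Robot left is image left, so the target is the cap at (279,190).

```bash
cat > h.py <<'E'
import numpy as np,cv2
from bench import *
from scipy.spatial.transform import Rotation as Ro
def cam(n,s=None):
    p=camera_params(n);K=np.array([[p['fx'],0,p['cx']],[0,p['fy'],p['cy']],[0,0,1]])
    if n=="wrist":
        T=np.eye(4);T[:3,:3]=Ro.from_euler('xyz',s['tcp_rot'],degrees=True).as_matrix();T[:3,3]=s['tool_pos']
        M=np.linalg.inv(T@p['tool_from_camera']);return K,M[:3,:3],M[:3,3]
    return K,np.array(p['R']),np.array(p['t'])
def onz(c,uv,z):
    K,R,t=c;o=-R.T@t;d=R.T@np.linalg.inv(K)@np.array([*uv,1.]);return (o+d*(z-o[2])/d[2]).round(1)
def proj(c,X):
    K,R,t=c;q=K@(R@np.array(X,float)+t);return (q[:2]/q[2]).round(1)
def blobs(m,mn=60):
    m=cv2.morphologyEx(m.astype(np.uint8)*255,cv2.MORPH_OPEN,np.ones((2,2)))
    return [c for c in cv2.findContours(m,cv2.RETR_EXTERNAL,cv2.CHAIN_APPROX_NONE)[0] if cv2.contourArea(c)>mn]
E
python3 - <<'E'
from h import *
for n in("scene","top"):
    im=cv2.imread(f"pics/{n}0.png");c=cam(n);h=cv2.cvtColor(im,cv2.COLOR_BGR2HSV);H,S,V=cv2.split(h)
    for nm,m,z in(("blue",(H>105)&(H<120)&(S>120)&(V>60),120),("white",(S<25)&(V>225),15),("red",((H<8)|(H>172))&(S>150)&(V>60),52)):
        for b in blobs(m):
            r=cv2.minAreaRect(b);M=cv2.moments(b);u=(M['m10']/M['m00'],M['m01']/M['m00'])
            if nm=="blue" and cv2.contourArea(b)>600: continue
            print(n,nm,np.round(u),cv2.contourArea(b),onz(c,u,z))
            if nm!="blue": print('  corners',[onz(c,q,z)[:2].tolist() for q in cv2.approxPolyDP(b,4,True)[:,0]])
c=cam("top")
print('loupe',onz(c,(321,154),32),'driver',onz(c,(142,302),10),onz(c,(187,248),5),'tape',onz(c,(190,210),15))
E
python3 - <<'E'
import cv2
a=cv2.imread('pics/top0.png')[90:320,180:420];cv2.imwrite('pics/topc.png',cv2.resize(a,None,fx=2.6,fy=2.6,interpolation=cv2.INTER_CUBIC))
E
```

```text
scene blue [525. 413.] 77.5 [ 605.9 -340.4  120. ]
scene blue [358. 238.] 164.0 [625.6  50.9 120. ]
scene blue [338. 213.] 149.0 [635.7 135.8 120. ]
scene blue [296. 195.] 105.0 [594.4 233.  120. ]
scene white [520. 336.] 154.0 [ 807.7 -190.7   15. ]
  corners [[815.8, -172.0], [789.0, -189.7], [803.6, -204.1], [820.8, -197.5]]
scene white [286. 306.] 4236.0 [478.7  47.   15. ]
  corners [[535.2, 136.1], [399.7, 108.0], [426.5, -30.1], [563.4, -2.2]]
scene white [450. 303.] 7023.5 [754.9 -77.3  15. ]
  corners [[774.2, 68.9], [638.4, -26.6], [733.2, -198.9], [781.1, -170.9], [786.8, -178.7], [793.3, -163.9], [879.1, -115.2]]
scene white [401. 200.] 357.5 [899.3 252.9  15. ]
  corners [[879.2, 290.4], [862.4, 231.9], [921.3, 219.0], [937.7, 273.7]]
scene red [215. 239.] 1835.5 [417.6 248.7  52. ]
  corners [[483.4, 301.9], [413.2, 322.2], [383.6, 299.1], [352.8, 203.2], [447.7, 182.2]]
scene red [164. 196.] 150.0 [370.  457.6  52. ]
  corners [[341.5, 485.0], [344.3, 459.0], [398.9, 428.5], [397.0, 454.0]]
top blue [391. 375.] 403.5 [212.2   3.7 120. ]
top blue [434. 296.] 347.5 [377.
[... 580 characters left out ...]
 52.3  15. ]
  corners [[565.0, -2.5], [535.5, 135.9], [396.3, 108.1], [426.3, -32.2]]
top white [519. 206.] 2008.5 [ 604.4 -370.4   15. ]
  corners [[683.5, -430.8], [604.8, -282.7], [538.3, -300.2], [561.6, -333.0], [533.6, -338.1], [594.1, -447.4]]
top white [152. 163.] 88.0 [699.9 560.2  15. ]
  corners [[720.0, 519.8], [679.2, 602.1]]
top white [297. 104.] 538.0 [869.3 194.2  15. ]
  corners [[904.2, 216.6], [847.8, 229.5], [835.2, 172.0], [891.5, 158.7]]
top red [259. 272.] 1298.5 [428.  287.9  52. ]
  corners [[482.3, 313.8], [380.1, 327.8], [382.8, 272.4], [369.2, 265.2], [468.9, 242.9]]
loupe [726.6 136.1  32. ] driver [357.5 564.9  10. ] [488.2 465.5   5. ] tape [581.5 460.7  15. ]
```

View pics/topc.png

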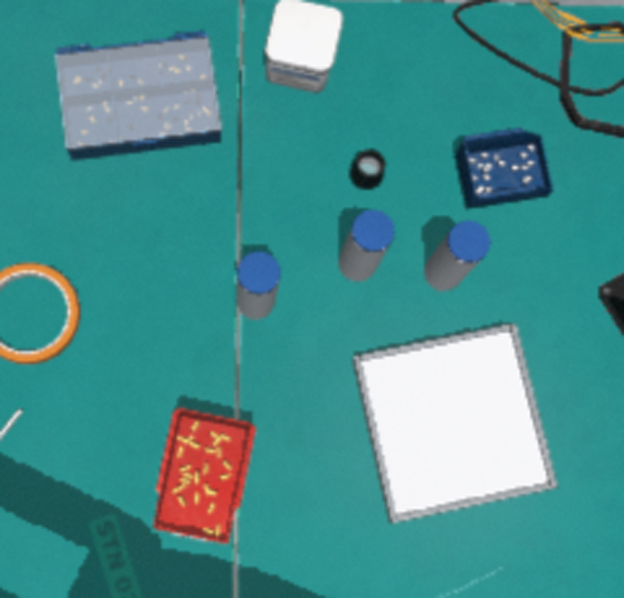

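The crop confirms the target cap at crop (258,272), full-image (279,195). Positions: tube about (597,240), pad centre (480,52) with yaw 12°, bin about (422,288) with yaw about -10°, loupe (727,136). I'm moving above the tube now.

Call:
servo_tool --pt "85 -46 -16 0 0 0 0" --pt "85 -46 -16 0 0 0 0" --pt "85 -46 -16 0 0 0 0" --pt "85 -46 -16 0 0 0 0" --pt "85 -46 -16 0 0 0 0" --pt "85 -46 -16 0 0 0 0" --pt "85 -46 -16 0 0 0 0" --pt "85 -46 -16 0 0 0 0"

```text
time: 0.9
tool_pos: [508.5, 315.2, 225.6]
tcp_rot: [-179.6, -0.3, 160.9]
ft_force: [0.5, 0.5, 0.7]
finger_gap: 85.3
```

Call:
servo_tool --pt "85 -40 -14 0 0 0 0" --pt "85 -36 -14 0 0 0 0" --pt "85 -20 -9 0 0 0 0" --pt "85 0 0 0 0 0 0"

```text
time: 1.3
tool_pos: [593.3, 239.2, 222.3]
tcp_rot: [-179.5, -0.4, 160.5]
ft_force: [-0.2, -0.1, 0.1]
finger_gap: 84.6
```

```bash
python3 - <<'E'
from h import *
s=sense();im=snapshot("wrist");cv2.imwrite("pics/w1.png",im);c=cam("wrist",s)
print(s['tool_pos'].round(1),s['tcp_rot'].round(2),s['time'])
H,S,V=cv2.split(cv2.cvtColor(im,cv2.COLOR_BGR2HSV))
for b in blobs((H>105)&(H<122)&(S>120)&(V>60)):
    e=cv2.fitEllipse(b);print(cv2.contourArea(b),e,onz(c,e[0],120))
print(proj(c,(597,240,120)))
E
```

```text
[593.3 239.2 222.3] [-179.45   -0.37  160.48] 1.3
93.5 ((199.71287536621094, 297.2257080078125), (10.101527214050293, 16.53748893737793), 144.65676879882812) [651. 137. 120.]
817.5 ((117.5661849975586, 305.45556640625), (28.914138793945312, 37.94583511352539), 117.97531127929688) [633.9  60.6 120. ]
115.0 ((201.75587463378906, 277.7309265136719), (15.279013633728027, 18.568342208862305), 126.3683090209961) [632.8 147.2 120. ]
686.5 ((287.779541015625, 214.65115356445312), (31.75037956237793, 36.937007904052734), 34.99376678466797) [601.5 240.1 120. ]
[285.9 209.9]
```

View pics/w1.png

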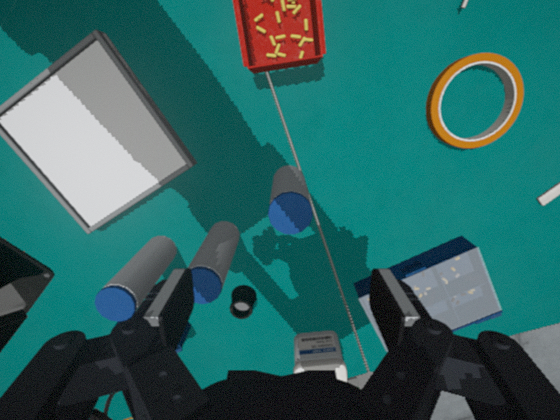

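The wrist view shows the target cap at (289,215), the two neighbouring tubes at (207,283) and (117,305), and the loupe at (243,301). The tube axis is about (600,240). I'll descend, then grip.

Call:
servo_tool --pt "85 -3 2 30 0 0 0" --pt "85 -3 2 45 0 0 0" --pt "85 0 0 40 0 0 0" --pt "85 0 0 20 0 0 0" --pt "85 0 0 6 0 0 0" --pt "38 0 0 0 0 0 0" --pt "34 0 0 0 0 0 0" --pt "34 0 0 0 0 0 0" --pt "34 0 0 0 0 0 0" --force 60

```text
time: 2.25
tool_pos: [595.5, 249.1, 82.0]
tcp_rot: [-179.8, -0.2, 160.9]
ft_force: [-0.9, 0.2, -2.2]
finger_gap: 36.6
```

```bash
python3 - <<'E'
from h import *
s=sense();im=snapshot("wrist");c=cam("wrist",s);sc=snapshot("scene")
print(s['tool_pos'].round(1),s['tcp_rot'].round(2),s['finger_gap'],s['joint_pos'].round(1))
H,S,V=cv2.split(cv2.cvtColor(im,cv2.COLOR_BGR2HSV))
for b in blobs((H>105)&(H<122)&(S>120)&(V>60),300):
    e=cv2.fitEllipse(b);print(cv2.contourArea(b),e,onz(c,e[0],120))
cv2.imwrite("pics/w2.png",np.hstack([im[:,100:460],cv2.resize(sc[130:310,200:400],(440,420))]))
E
```

```text
[595.5 249.1  82. ] [-179.78   -0.24  160.88] 36.61974635453611 [ 18.2  21.   85.5  -0.   73.9 -52.7]
5447.5 ((282.7240295410156, 329.7177734375), (77.80218505859375, 89.22163391113281), 87.17049407958984) [601.8 246.6 120. ]
```

View pics/w2.png

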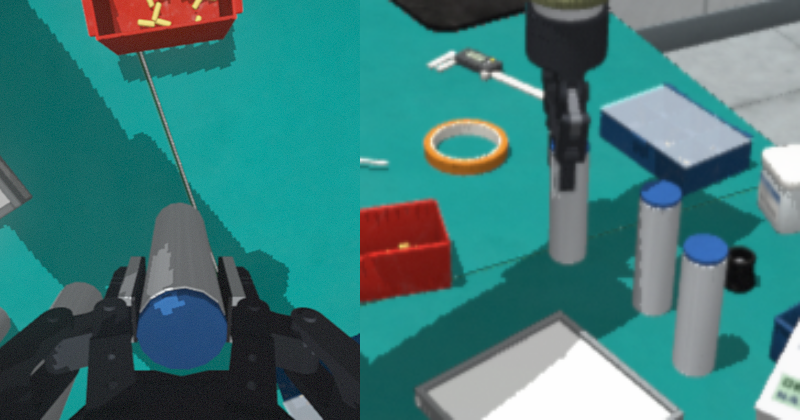

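The left half shows the tube standing between the fingers, with the cap at (283,330) full-image. Its axis is about 7 mm off the pad centre in tool -x. I'll open slightly, centre on it and re-grip.

Call:
servo_tool --pt "50 0 0 0 0 0 0" --pt "50 0 0 0 0 0 0" --pt "50 -7 0 2 0 0 0" --pt "50 -1 0 0 0 0 0" --pt "34 0 0 0 0 0 0" --pt "34 0 0 0 0 0 0" --pt "34 0 0 0 0 0 0" --force 60

```text
time: 3.05
tool_pos: [605.3, 245.6, 81.8]
tcp_rot: [-179.9, -0.1, 160.8]
ft_force: [-1.1, -0.1, -0.1]
finger_gap: 36.4
```

Call:
servo_tool --pt "34 0 0 -30 0 0 0" --pt "34 5 -15 -30 0 0 0" --pt "34 10 -40 0 0 0 0" --pt "34 10 -40 0 0 0 0" --pt "34 10 -40 0 0 0 0" --pt "34 10 -40 0 0 0 0" --pt "34 8 -32 0 0 0 0" --pt "34 0 -15 0 0 0 0" --pt "34 0 0 0 0 0 0"

```text
time: 3.95
tool_pos: [474.5, 48.6, 139.1]
tcp_rot: [-179.7, -0.4, 161.0]
ft_force: [0.4, 0.2, -3.3]
finger_gap: 36.8
```

Call:
servo_tool --pt "34 0 0 26 0 0 0"

```text
time: 4.05
tool_pos: [477.2, 48.6, 116.4]
tcp_rot: [-179.9, -0.0, 160.9]
ft_force: [1.4, 0.6, -2.4]
finger_gap: 36.7
```

Call:
servo_tool --pt "34 0 0 25 0 0 0"

```text
time: 4.15
tool_pos: [478.7, 48.5, 92.5]
tcp_rot: [-179.9, 0.2, 160.9]
ft_force: [-10.5, -8.3, 80.8]
finger_gap: 36.9
```

Call:
servo_tool --pt "34 0 0 -22 0 0 0" --pt "34 0 0 -20 0 0 0" --pt "34 0 0 0 0 0 0" --pt "34 0 0 0 0 0 0"

```text
time: 4.55
tool_pos: [478.6, 51.2, 132.5]
tcp_rot: [-180.0, 0.0, 161.0]
ft_force: [-0.7, -0.6, -1.2]
finger_gap: 36.5
```

Call:
servo_tool --pt "34 0 0 26 0 0 0"

```text
time: 4.65
tool_pos: [482.2, 51.3, 109.9]
tcp_rot: [179.9, 0.5, 161.0]
ft_force: [-0.1, -16.0, 62.1]
finger_gap: 36.3
```

Contact came early and the weight reads lighter, so the spacer dropped after the first rap. I'm backing off straight away and looking.

Call:
servo_tool --pt "34 0 0 -22 0 0 0" --pt "34 0 0 -35 0 0 0" --pt "34 0 0 -20 0 0 0" --pt "34 0 0 0 0 0 0"

```text
time: 5.05
tool_pos: [478.7, 52.5, 181.1]
tcp_rot: [-179.9, -0.0, 161.1]
ft_force: [-0.3, 0.2, -2.8]
finger_gap: 35.4
```

```bash
python3 - <<'E'
from h import *
s=sense();a=snapshot("scene");b=snapshot("wrist")
print(s['time'],s['tool_pos'].round(1),s['tcp_rot'].round(2),s['ft_force'].round(2),s['finger_gap'])
cv2.imwrite("pics/s3w.png",b);cv2.imwrite("pics/s3s.png",a)
cv2.imwrite("pics/s3.png",np.hstack([cv2.resize(a[150:360,200:380],(400,467)),cv2.resize(b[60:,:],(400,257+210))]))
E
```

```text
5.05 [478.7  52.5 181.1] [-1.7991e+02 -3.0000e-02  1.6107e+02] [-0.35  0.22 -2.75] 35.445427354881936
```

View pics/s3.png

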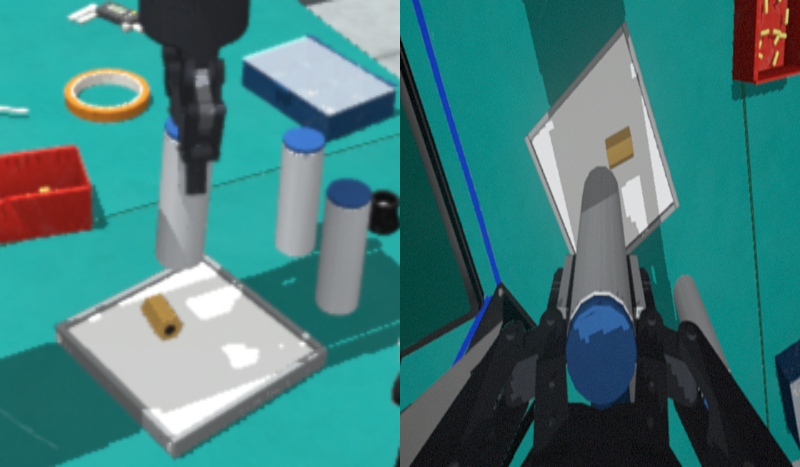

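The spacer lies on its side on the pad, at scene px about (273,292), and the tube is upright in the gripper. Next I'll measure the spacer and the tube tilt.

```bash
python3 - <<'E'
from h import *
s=sense();cw=cam("wrist",s)
for n,c in(("s3s",cam("scene")),("s3w",cw)):
    im=cv2.imread(f"pics/{n}.png");H,S,V=cv2.split(cv2.cvtColor(im,cv2.COLOR_BGR2HSV))
    for b in blobs((H>10)&(H<28)&(S>110)&(V>40),60):
        r=cv2.minAreaRect(b);P=onz(c,r[0],26)
        if abs(P[0]-480)<100 and abs(P[1]-52)<100:
            print(n,cv2.contourArea(b),r,P)
            q=cv2.boxPoints(r);print([onz(c,x,26)[:2].tolist() for x in q])
R=Ro.from_euler('xyz',s['tcp_rot'],degrees=True).as_matrix()
im=cv2.imread("pics/s3w.png");H,S,V=cv2.split(cv2.cvtColor(im,cv2.COLOR_BGR2HSV))
for b in blobs((H>105)&(H<122)&(S>120)&(V>60),1500): print('cap',cv2.fitEllipse(b))
for m in(70,73,76):
    print(m,'cap',proj(cw,s['tool_pos']+R@[0,0,m-120]),'mouth',proj(cw,s['tool_pos']+R@[0,0,m]))
E
```

```text
s3s 181.5 ((273.1538391113281, 293.2307434082031), (19.414505004882812, 11.094003677368164), 56.30992889404297) [467.1  76.8  26. ]
[[456.2, 97.1], [479.2, 105.3], [477.7, 56.9], [455.6, 49.8]]
s3w 721.0 ((307.7242126464844, 174.63320922851562), (22.870216369628906, 34.52190017700195), 72.34988403320312) [470.5  80.2  26. ]
[[459.0, 63.8], [459.6, 96.6], [482.1, 96.9], [481.8, 63.4]]
cap ((282.8561706542969, 330.0603942871094), (81.43403625488281, 97.30833435058594), 93.1719741821289)
cap ((50.838096618652344, 114.61380767822266), (8.590652465820312, 446.8040771484375), 151.77642822265625)
70 cap [283.9 337.6] mouth [282.6 219.5]
73 cap [283.9 331.8] mouth [282.5 218. ]
76 cap [283.8 326.3] mouth [282.5 216.6]
```

Call:
servo_tool --pt "34 6 33 0 0 0 0" --pt "34 6 34 10 0 0 0" --pt "34 6 34 10 0 0 0" --pt "34 5 28 15 0 0 0" --pt "34 0 0 20 0 0 0" --pt "34 0 0 20 0 0 0" --pt "34 0 0 5 0 0 0" --pt "34 0 0 0 0 0 0"

```text
time: 5.95
tool_pos: [487.9, 185.2, 77.3]
tcp_rot: [-179.2, -1.2, 161.0]
ft_force: [0.4, -1.0, -0.5]
finger_gap: 35.6
```

Call:
servo_tool --pt "34 0 0 3 0 0 0" --pt "34 0 0 0 0 0 0"

```text
time: 6.15
tool_pos: [487.4, 184.7, 73.7]
tcp_rot: [-179.1, -1.3, 161.0]
ft_force: [0.1, -0.1, -1.2]
finger_gap: 35.8
```

Call:
servo_tool --pt "34 0 0 1 -0.016 -0.023 0" --pt "34 0 0 2 0 0 0" --pt "34 0 0 0 0 0 0"

```text
time: 6.45
tool_pos: [489.5, 184.4, 73.3]
tcp_rot: [179.8, 0.2, 160.9]
ft_force: [0.1, -0.2, -1.6]
finger_gap: 35.5
```

Call:
servo_tool --pt "34 0 0 4 0 0 0" --pt "34 0 0 1 0 0 0"

```text
time: 6.65
tool_pos: [492.2, 184.7, 72.7]
tcp_rot: [179.7, 0.5, 160.9]
ft_force: [0.8, 0.1, -1.2]
finger_gap: 35.9
```

Call:
servo_tool --pt "34 0 0 5 0 0 0" --pt "34 0 0 5 0 0 0"

```text
time: 6.85
tool_pos: [498.0, 185.6, 72.0]
tcp_rot: [179.4, 1.0, 160.9]
ft_force: [-13.7, -7.9, 41.0]
finger_gap: 35.7
```

Call:
servo_tool --pt "34 3 0 -1 0.01 0.015 0" --pt "34 0 0 0 0 0 0"

```text
time: 7.05
tool_pos: [497.3, 186.9, 75.5]
tcp_rot: [179.9, 0.3, 160.8]
ft_force: [0.4, -0.4, -1.0]
finger_gap: 35.7
```

Call:
servo_tool --pt "34 0 0 3 0 0 0"

```text
time: 7.15
tool_pos: [497.9, 187.0, 72.6]
tcp_rot: [179.8, 0.4, 160.8]
ft_force: [0.7, 0.5, -0.7]
finger_gap: 35.7
```

Call:
servo_tool --pt "38 0 0 0 0 0 0" --pt "42 0 0 0 0 0 0" --pt "60 0 0 0 0 0 0" --pt "70 0 0 0 0 0 0" --pt "70 0 0 -15 0 0 0" --pt "70 0 0 -40 0 0 0" --pt "70 0 0 -45 0 0 0" --pt "70 0 0 -30 0 0 0" --pt "70 0 0 0 0 0 0"

```text
time: 8.05
tool_pos: [494.5, 186.2, 207.6]
tcp_rot: [180.0, 0.1, 160.8]
ft_force: [0.3, 0.1, -1.0]
finger_gap: 69.9
```

```bash
python3 - <<'E'
from h import *
s=sense();b=snapshot("wrist");a=snapshot("scene")
print(s['time'],s['tool_pos'].round(1),s['tcp_rot'].round(2),s['finger_gap'])
cv2.imwrite("pics/s4.png",np.hstack([cv2.resize(a[150:360,200:380],(400,467)),cv2.resize(b,(400,467))]))
c=cam("wrist",s);H,S,V=cv2.split(cv2.cvtColor(b,cv2.COLOR_BGR2HSV))
for q in blobs((H>105)&(H<122)&(S>120)&(V>60),400): e=cv2.fitEllipse(q);print('cap',e,onz(c,e[0],120))
for q in blobs((H>10)&(H<28)&(S>110)&(V>40),150):
    r=cv2.minAreaRect(q);print(r,onz(c,r[0],26),[onz(c,x,26)[:2].tolist() for x in cv2.boxPoints(r)])
E
```

```text
8.05 [494.5 186.2 207.6] [1.7999e+02 1.1000e-01 1.6084e+02] 69.88083156814687
cap ((290.01531982421875, 361.81787109375), (27.378326416015625, 38.56172561645508), 87.30006408691406) [639.  143.7 120. ]
cap ((24.621932983398438, 246.8380126953125), (6.044493198394775, 135.10328674316406), 147.09214782714844) [454.5 -22.4 120. ]
cap ((282.3349609375, 202.30532836914062), (42.41445541381836, 43.062652587890625), 161.94822692871094) [487.5 188.5 120. ]
((186.8965606689453, 194.7586212158203), (12.342806816101074, 16.544612884521484), 66.80140686035156) [474.4  84.   26. ] [[468.4, 74.9], [467.1, 93.4], [480.5, 93.1], [481.8, 74.3]]
((526.0, 173.5), (85.0, 66.0), 90.0) [571.1 433.3  26. ] [[515.0, 405.5], [537.0, 468.7], [632.7, 463.7], [608.6, 394.5]]
((373.25, 79.25000762939453), (13.435027122497559, 31.11269760131836), 45.0) [427.6 302.3  26. ] [[428.1, 286.6], [416.1, 311.2], [427.2, 317.9], [439.5, 293.2]]
```

View pics/s4.png

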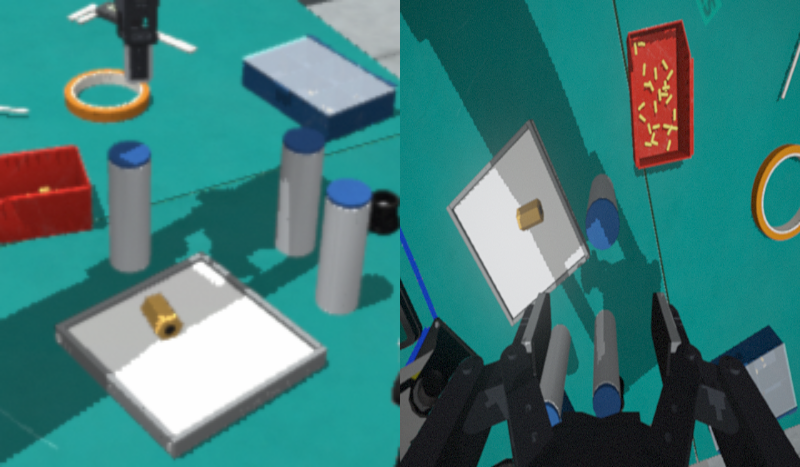

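The left half shows the tube standing beside the pad at about (488,188). The spacer lies near (471,81) with its axis roughly along world y. I'll move above it and turn the jaws to world x.

Call:
servo_tool --pt "70 -4 -36 0 0 0 0" --pt "70 -4 -36 0 0 0 0" --pt "70 -4 -34 0 0 0 0" --pt "70 0 0 8 0 0 0.148" --pt "70 0 0 8 0 0 0.148" --pt "70 0 0 8 0 0 0.148" --pt "70 0 0 8 0 0 0.148" --pt "70 0 0 8 0 0 0.148" --pt "70 0 0 0 0 0 0.148" --pt "70 0 0 0 0 0 0.148"

```text
time: 9.15
tool_pos: [456.4, 76.5, 145.7]
tcp_rot: [-178.3, -0.1, 100.9]
ft_force: [-0.2, 0.4, -0.1]
finger_gap: 69.8
```

Call:
servo_tool --pt "70 0 0 0 0 0 0.148" --pt "70 0 0 0 0 0 0.05" --pt "70 0 0 0 0 0 0"

```text
time: 9.45
tool_pos: [452.0, 76.1, 140.0]
tcp_rot: [-177.7, 0.3, 89.0]
ft_force: [0.2, 0.4, -0.3]
finger_gap: 70.2
```

```bash
python3 - <<'E'
from h import *
s=sense();b=snapshot("wrist")
print(s['time'],s['tool_pos'].round(1),s['tcp_rot'].round(2),s['joint_pos'].round(1))
c=cam("wrist",s);H,S,V=cv2.split(cv2.cvtColor(b,cv2.COLOR_BGR2HSV))
for q in blobs((H>8)&(H<30)&(S>90)&(V>40),300):
    r=cv2.minAreaRect(q);print(r,onz(c,r[0],26),[onz(c,x,26)[:2].tolist() for x in cv2.boxPoints(r)])
u=proj(c,(471,81,26)).astype(int);print(u)
x0,y0=max(u[0]-100,0),max(u[1]-75,0)
cv2.imwrite("pics/s5.png",cv2.resize(b[y0:y0+150,x0:x0+200],None,fx=3,fy=3,interpolation=cv2.INTER_CUBIC));print(x0,y0)
E
```

```text
9.45 [452.   76.1 140. ] [-177.69    0.31   89.04] [ 3.300e+00 -8.900e+00  1.112e+02 -1.000e-01  8.000e+01  4.200e+00]
((308.5, 198.0), (42.0, 27.0), 90.0) [472.   78.6  26. ] [[460.5, 97.1], [483.1, 96.9], [484.1, 59.2], [460.4, 59.3]]
[307 195]
207 120
```

View pics/s5.png

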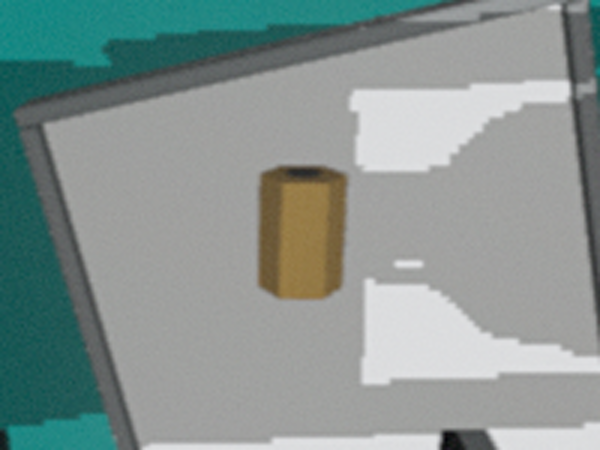

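The spacer is square to the jaws within about 1–2°, centred at about (472,79). I'll correct the tilt and offset and descend partway.

Call:
servo_tool --pt "60 1 10 10 -0.04 0.005 0" --pt "60 2 8 25 0 0 0" --pt "60 0 2 25 0 0 0" --pt "60 0 0 15 0 0 0" --pt "60 0 0 0 0 0 0"

```text
time: 10.0
tool_pos: [470.2, 78.8, 59.7]
tcp_rot: [-179.9, 0.0, 89.7]
ft_force: [-0.6, 0.2, -0.6]
finger_gap: 60.1
```

Call:
servo_tool --pt "60 0 2 20 0 0 0" --pt "60 0 0 13 0 0 0" --pt "60 0 0 4 0 0 0" --pt "60 0 0 0 0 0 0"

```text
time: 10.4
tool_pos: [472.2, 78.8, 22.7]
tcp_rot: [-179.8, 0.0, 90.0]
ft_force: [-1.1, -0.7, -0.4]
finger_gap: 59.9
```

Call:
servo_tool --pt "60 0 0 3 0 0 0" --pt "40 0 0 0 0 0 0" --pt "25 0 0 0 0 0 0" --pt "18 0 0 0 0 0 0" --pt "18 0 0 0 0 0 0" --pt "18 0 0 0 0 0 0" --force 40

```text
time: 11.0
tool_pos: [474.5, 79.0, 22.7]
tcp_rot: [179.9, 0.0, 90.0]
ft_force: [-0.2, 0.2, -1.2]
finger_gap: 22.9
```

Call:
servo_tool --pt "18 0 0 -20 0 0 0" --pt "18 0 0 -35 0 0 0" --pt "18 0 0 -40 0 0 0" --pt "18 0 0 -40 0 0 0" --pt "18 0 0 -20 0 0 0" --pt "18 0 0 0 0 0 0"

```text
time: 11.6
tool_pos: [471.8, 78.8, 181.3]
tcp_rot: [-179.8, 0.0, 90.0]
ft_force: [0.0, 0.4, -0.7]
finger_gap: 23.2
```

```bash
python3 - <<'E'
from h import *
s=sense();a=snapshot("scene");t=snapshot("top")
print(s['time'],s['tool_pos'].round(1),s['tcp_rot'].round(2),s['finger_gap'],s['ft_force'].round(2))
cv2.imwrite("pics/s6.png",np.hstack([cv2.resize(a[130:340,170:370],(400,420)),cv2.resize(t[170:310,220:360],(400,420))]))
E
```

```text
11.6 [471.8  78.8 181.3] [-1.7981e+02  2.0000e-02  9.0010e+01] 23.184695196505487 [ 0.04  0.37 -0.75]
```

View pics/s6.png

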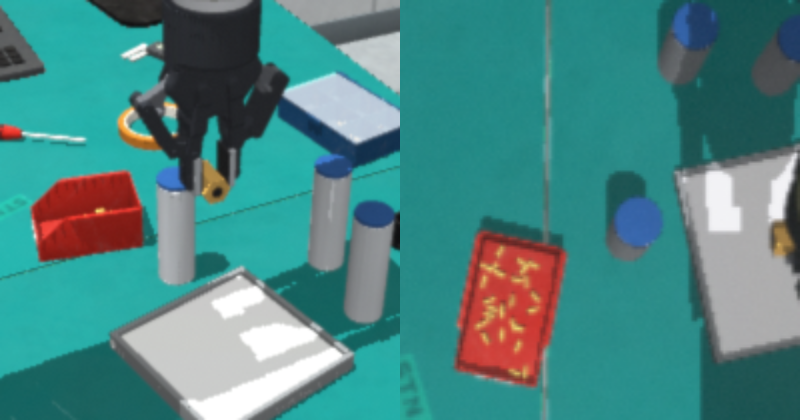

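The spacer is held between the fingers, the tube stands beside the pad, and the bin is unmoved at about (422,288). Next I'll carry the spacer over.

Call:
servo_tool --pt "18 40 -10 0 0 0 0" --pt "18 43 -10 0 0 0 0" --pt "18 43 -10 0 0 0 0" --pt "18 42 -10 0 0 0 0" --pt "18 25 -6 0 0 0 0" --pt "18 0 0 0 0 0 0" --pt "18 0 0 0 0 0 0.1" --pt "18 0 0 0 0 0 0.07" --pt "18 0 0 0 0 0 0"

```text
time: 12.6
tool_pos: [412.2, 272.3, 154.9]
tcp_rot: [-178.1, 1.2, 79.8]
ft_force: [-0.2, -0.0, -1.2]
finger_gap: 23.2
```

Call:
servo_tool --pt "18 9 4 0 -0.033 0.021 0" --pt "18 8 3 0 0 0 0" --pt "18 0 0 30 0 0 0" --pt "18 0 0 25 0 0 0" --pt "18 0 0 0 0 0 0"

```text
time: 13.1
tool_pos: [421.5, 284.9, 93.6]
tcp_rot: [-179.7, 0.3, 80.1]
ft_force: [-0.3, -0.5, 0.2]
finger_gap: 23.3
```

```bash
python3 - <<'E'
from h import *
s=sense();t=snapshot("wrist");a=snapshot("scene")
print(s['time'],s['tool_pos'].round(1),s['tcp_rot'].round(2),s['finger_gap'],s['ft_force'].round(2))
c=cam("wrist",s);H,S,V=cv2.split(cv2.cvtColor(t,cv2.COLOR_BGR2HSV))
cv2.imwrite("pics/s7.png",np.hstack([cv2.resize(a[150:300,150:350],(400,300)),cv2.resize(t,(400,300))]))
cs=cam("scene")
E
```

```text
13.1 [421.5 284.9  93.6] [-179.66    0.27   80.12] 23.290601259505795 [-0.28 -0.48  0.19]
```

View pics/s7.png

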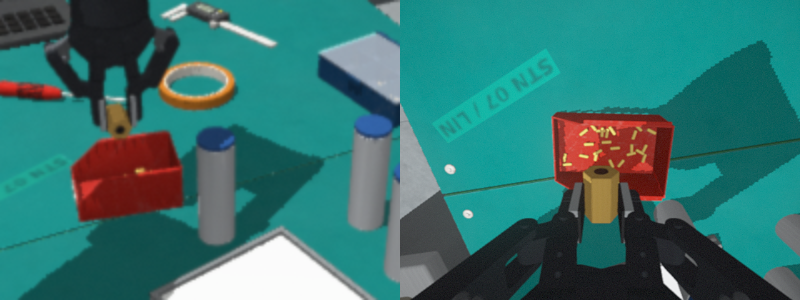

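```bash
python3 - <<'E'
from h import *
s=sense();c=cam("wrist",s);t=snapshot("wrist")
H,S,V=cv2.split(cv2.cvtColor(t,cv2.COLOR_BGR2HSV))
for b in blobs(((H<8)|(H>172))&(S>150)&(V>60),500): print(cv2.boundingRect(b),cv2.approxPolyDP(b,5,True)[:,0].tolist())
R=Ro.from_euler('z',-10,degrees=True).as_matrix()
for p in[(55,38,52),(55,-38,52),(-55,38,23),(-55,-38,23),(55,35,2),(-55,35,2)]: print(p,proj(c,R@(np.array(p)-[0,0,0])+[422,288,0]))
E
```

```text
(213, 161, 167, 120) [[213, 165], [218, 254], [242, 265], [246, 255], [255, 255], [258, 239], [291, 232], [293, 223], [309, 242], [309, 255], [319, 255], [337, 280], [366, 276], [375, 173], [350, 163]]
(55, 38, 52) [366.5 174.1]
(55, -38, 52) [356.6 281.8]
(-55, 38, 23) [198.8 164.6]
(-55, -38, 23) [207.1 261.1]
(55, 35, 2) [349.4 163.3]
(-55, 35, 2) [206.1 163.1]
```

The bin outline sits about 9 px right of prediction, so its centre is about (428,287). I'll shift 6 mm and lower into it.

Call:
servo_tool --pt "18 2 5 15 0 0 0" --pt "18 0 2 25 0 0 0" --pt "18 0 0 18 0 0 0" --pt "18 0 0 0 0 0 0"

```text
time: 13.65
tool_pos: [437.5, 289.9, 46.8]
tcp_rot: [179.5, -0.4, 80.2]
ft_force: [-0.6, 0.2, -1.8]
finger_gap: 22.7
```

Call:
servo_tool --pt "18 -2 -7 12 0.009 -0.007 0" --pt "18 0 0 12 0 0 0" --pt "18 0 0 3 0 0 0" --pt "18 0 0 0 0 0 0"

```text
time: 14.05
tool_pos: [432.7, 290.7, 22.4]
tcp_rot: [179.8, -0.2, 80.2]
ft_force: [0.2, -0.6, 0.0]
finger_gap: 23.4
```

Call:
servo_tool --pt "18 0 -2 6 0 0 0" --pt "18 0 0 2 0 0 0" --pt "30 0 0 0 0 0 0" --pt "40 0 0 0 0 0 0" --pt "42 0 0 0 0 0 0" --pt "42 0 0 -15 0 0 0" --pt "42 0 0 -35 0 0 0" --pt "42 0 0 -45 0 0 0" --pt "42 0 0 -45 0 0 0" --pt "42 0 0 0 0 0 0"

```text
time: 15.05
tool_pos: [429.9, 290.7, 164.0]
tcp_rot: [179.7, -0.2, 80.2]
ft_force: [0.5, 0.7, 0.3]
finger_gap: 41.9
```

```bash
python3 - <<'E'
from h import *
s=sense();t=snapshot("wrist");a=snapshot("scene")
print(s['time'],s['tool_pos'].round(1),s['finger_gap'],s['ft_force'].round(2))
cv2.imwrite("pics/s8.png",np.hstack([cv2.resize(a[130:350,100:400],(410,300)),cv2.resize(t,(390,300))]))
E
```

```text
15.05 [429.9 290.7 164. ] 41.92628309161404 [0.48 0.65 0.27]
```

View pics/s8.png

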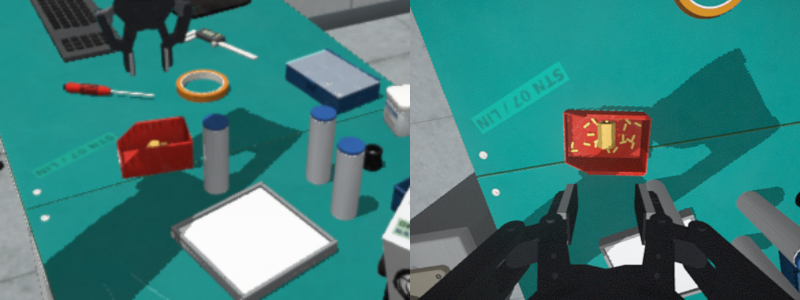

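```bash
python3 -c "
from bench import *
print(hand_in())"
```

```text
the job is handed in; nothing more can be done
None
```

The job is done and handed in at about 15 s of the 56 s allowed. The left-most tube was rapped on the pad until the spacer fell onto it. The tube was then stood mouth down beside the pad at about (488, 188), and the spacer was laid in the red bin.

- **Last pictures:** these show the spacer on the bin floor, the tube upright, the pad empty and the gripper clear of everything. The loupe, red screwdriver and amber tape roll look unmoved by eye; I did not re-measure them.
- **One extra contact:** the first rap, at roughly 0.25 m/s, already freed the spacer. A second downstroke, begun before I noticed, brought the tube rim down on something early, most likely the fallen spacer, with a wrist reading of about 62 N. I backed off at once. The next pictures showed the spacer lying whole on the pad.
- **Forces:** the highest wrist force reported was about 81 N, during the rap. Setting the tube down briefly pressed the bench with about 41 N through the held tube, just over the 40 N that applies to the arm and gripper body. I eased off before releasing.
- **Bin position:** my first estimate from the top camera was about 6 mm off from the wrist view. I corrected for that before lowering the spacer in.

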